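# Set up a batch of bamboo slats for trimming

### The job

Set up the trimming jig for the next batch of bamboo: first turn the depth dial's knob until its pointer stands at the zero mark, then lay every slat from the bench flat in the jig, side by side between the rails and pointing straight at the fence, with its end close up to the fence. Then lay the steel straightedge across the two rails over the slat ends, grip block up, centred and flush along the fence, and switch on the fence magnet: push its knob down and, keeping it down, turn it a quarter turn clockwise to its stop, then let it spring up. Finish with everything still in its place, and leave the jar, the tape and the cup alone.

Things in the scene. Friction and masses are not known exactly. Their poses are not given: they have to be found in the camera images.
- jig: Trimming jig, fixed to the bench: a plywood board 240 (x) x 270 x 12 mm; origin at the centre of its underside. Along its x run two short aluminium side rails, inner faces at y = +-112 mm, 10 mm wide, from x = +20 to +75 mm, tops at z = 25 mm. At the far (+x) end a grey fence block stands across it: x = 75 to 119 mm, y = -122 to +122 mm, top at z = 38 mm.
- bed (a point): Centre of the jig's board, on its upper face between the rails (axes as the jig's). The slats lie on this face, lengthwise along x, where they reach 3 mm below the rail tops. The face is 224 mm wide in y between the rails, 75 mm long from here to the fence face.
- fence (a point): Middle of the flat fence face, 13 mm below its top, at rail-top height (axes as the jig's; the face looks to -x). The straightedge lies on the rail tops along y with a long edge against this face: its origin is then 22.5 mm before this point, at the same height.
- rule: Steel straightedge 45 mm wide (x) x 280 mm long (y) x 5 mm thick, about 450 g, with a black grip block in its middle, 24 mm (x) x 20 mm (y) x 18 mm high, on its upper face (z = 5 to 23 mm). Origin at the centre of the underside. The two long edges are alike, so either may go to the fence. It starts lying flat on the bench.
- gauge: Housing of the depth dial, fixed to the bench: a dark drum of radius 48 mm, 28 mm high, with a white scale on top; origin at the centre of its underside. The zero mark is the one thick black line, at the housing's -x side; the knob stands in the middle.
- dial_grip (a point): Point on the dial knob's axis at the height to grip, 48 mm above the bench. The knob is a knurled aluminium cylinder of radius 20 mm, from 31 to 58 mm above the bench, with a black pointer reaching out over the scale to 36 mm from the axis.
- dial (a joint): Angle of the dial's knob and pointer (rad): 0 = the pointer stands at the zero mark; it grows as the knob turns clockwise seen from above. Starts between 0.7 and 2.5, so it must be turned back counter-clockwise. Free range -0.8 to 3.1, stays where it is left (friction 0.05 N m).
- switch_grip (a point): On the axis of the fence magnet's switch knob (jig x 97, y 85 mm), mid-height of its bar grip, 65 mm above the bench when up. A black disc, radius 20 mm (47 to 55 mm above the bench), carries the bar, 36 long, 12 wide, 20 mm high (55 to 75 mm above the bench). The bar lies along jig x when off, along jig y when on; the point's x is along the bar.
- switch_press (a joint): How far the switch knob is pushed down (m): 0 up, 0.007 fully down; spring, 2 N to start and 7 N fully down. It comes up by itself when let go.
- switch_turn (a joint): Angle of the switch knob (rad), growing clockwise seen from above: 0 = off (start), 1.57 = on, at its end stop. From 0.2 rad on a catch resists turning unless the knob is held pushed down by more than about 5 mm (do not force it); it comes fully up again only below 0.2 or above 1.35 rad. Friction 0.03 N m.
- jar: Bystander: clear lidded jar, radius 32, height 85 mm; origin at its underside. Leave alone.
- tape: Bystander: roll of tape lying flat, radius 45, height 30 mm; origin at its underside. Leave alone.
- cup: Bystander: bamboo cup of skewers, radius 27, height 75 mm (skewers up to 140 mm); origin at its underside. Leave alone.
- slat1: A bamboo slat, a straight strip 130 x 16 x 10 mm (x, y, z of its own frame), 18 g, lying flat on the bench at the start; origin at the centre of its underside, x along its length. All slats are alike and either end may face the fence. Only four or five of the six are there in a run.
- slat2: A bamboo slat, a straight strip 130 x 16 x 10 mm (x, y, z of its own frame), 18 g, lying flat on the bench at the start; origin at the centre of its underside, x along its length. All slats are alike and either end may face the fence. Only four or five of the six are there in a run.
- slat3: A bamboo slat, a straight strip 130 x 16 x 10 mm (x, y, z of its own frame), 18 g, lying flat on the bench at the start; origin at the centre of its underside, x along its length. All slats are alike and either end may face the fence. Only four or five of the six are there in a run.
- slat4: A bamboo slat, a straight strip 130 x 16 x 10 mm (x, y, z of its own frame), 18 g, lying flat on the bench at the start; origin at the centre of its underside, x along its length. All slats are alike and either end may face the fence. Only four or five of the six are there in a run.
- slat5: A bamboo slat, a straight strip 130 x 16 x 10 mm (x, y, z of its own frame), 18 g, lying flat on the bench at the start; origin at the centre of its underside, x along its length. All slats are alike and either end may face the fence. Only four or five of the six are there in a run.
- slat6: A bamboo slat, a straight strip 130 x 16 x 10 mm (x, y, z of its own frame), 18 g, lying flat on the bench at the start; origin at the centre of its underside, x along its length. All slats are alike and either end may face the fence. Only four or five of the six are there in a run.
Things that resemble listed ones, but are neither listed nor needed, are in the scene too. Leave any black or pink look-alike of the slat6 alone.

How it is judged:
On the way, in this order (a step that is already met when the one before it is completed fails the run):
1. the dial's pointer stands at zero (value of joint dial between -0.08 and 0.08 rad), for 0.3 s.
2. every slat that is there lies flat in the jig, straight, its end close to the fence (x of slat1 in the frame of jig between -0.025 and 0.016 m and y of slat1 in the frame of jig between -0.108 and 0.108 m and z of slat1 in the frame of jig between 0.008 and 0.016 m and angle between the x axis of each of slat1, slat2, slat3, slat4, slat5, slat6 and the x axis of jig, either way round below 0.2 rad and angle between each of slat1, slat2, slat3, slat4, slat5, slat6's own x axis and vertical above 1.5 rad and x of slat2 in the frame of jig between -0.025 and 0.016 m and y of slat2 in the frame of jig between -0.108 and 0.108 m and z of slat2 in the frame of jig between 0.008 and 0.016 m and x of slat3 in the frame of jig between -0.025 and 0.016 m and y of slat3 in the frame of jig between -0.108 and 0.108 m and z of slat3 in the frame of jig between 0.008 and 0.016 m and x of slat4 in the frame of jig between -0.025 and 0.016 m and y of slat4 in the frame of jig between -0.108 and 0.108 m and z of slat4 in the frame of jig between 0.008 and 0.016 m and x of slat5 in the frame of jig between -0.025 and 0.016 m and y of slat5 in the frame of jig between -0.108 and 0.108 m and z of slat5 in the frame of jig between 0.008 and 0.016 m and x of slat6 in the frame of jig between -0.025 and 0.016 m and y of slat6 in the frame of jig between -0.108 and 0.108 m and z of slat6 in the frame of jig between 0.008 and 0.016 m), for 0.2 s.
3. the straightedge lies on both rails, flush along the fence (x of rule in the frame of jig between 0.049 and 0.055 m and y of rule in the frame of jig between -0.022 and 0.022 m and z of rule in the frame of jig between 0.021 and 0.028 m and angle between the y axis of rule and the y axis of jig, either way round below 0.025 rad and angle between rule's own z axis and vertical below 0.05 rad), for 0.3 s.
4. the switch knob is pushed down while still off (value of joint switch_press above 0.005 m and value of joint switch_turn below 0.3 rad), for 0.05 s.
5. kept down, the switch knob is half way round (value of joint switch_press above 0.0035 m and value of joint switch_turn between 0.6 and 1.2 rad).
6. the knob is turned to its stop and has sprung up (value of joint switch_turn above 1.35 rad and value of joint switch_press below 0.0015 m), for 0.2 s.
At the end, for the whole second after the job is handed in: Dial at zero within 0.08 rad; all slats flat between the rails, within 0.2 rad of straight, end within 35 mm of the fence; straightedge level on both rails, within 3.5 mm and 0.025 rad of the fence face, centred within 22 mm; switch past 1.35 rad and up within 1.5 mm; all at rest (all of step 1 and all of step 2 and all of step 3 and all of step 6 and linear speed of each of slat1, slat2, slat3, slat4, slat5, slat6, rule below 0.02 m/s); the robot touches nothing.
It fails at once if the jar is moved more than 30 mm (distance of jar from where it was at the start of the episode above 0.03 m).
It fails at once if the tape is moved more than 30 mm (distance of tape from where it was at the start of the episode above 0.03 m).
It fails at once if the cup is moved more than 30 mm (distance of cup from where it was at the start of the episode above 0.03 m).
Of slat1, slat2, slat3, slat4, slat5, slat6 only 4 to 5 are there at a start; the rules pass over those that are not, and their reading is None.
At some moment in a run one of slat1, slat2, slat3, slat4, slat5, slat6 may be knocked a few centimetres aside while the robot is not near it.
It also fails if it takes over 210 s, if anything falls off the work surface, if the arm or the gripper's body presses on something with over 40 N, if the wrist force passes 120 N, or if a joint passes its speed limit or range.

### The arm

A 6-joint arm with a two-finger parallel gripper is mounted at the origin on the work surface. World frame = base frame: x ahead of the robot, y to its left, z up, the work surface at z = 0. Lengths are in m, angles in rad, forces in N, time in s.
With the tool pointing down it reaches from about 0.3 to 0.875 m from the base axis. Payload 4.2 kg.
Tool frame: the origin (TCP) lies on the centre line of the jaws, within the pads' length; the fingertips stand 14 mm ahead of it and the grasp point (between the pads) lies 5 mm behind it (ctrl.nose_length is the distance from the TCP to the fingertips, in m); z points along the fingers, y is the line along which they close (so a half turn about z gives the same grasp; the last joint's range is limited). The gripper opens to 85 mm and grips with 20 to 120 N. Pads are 22 mm wide; open, the fingers measure 114 mm over their backs; the gripper's body (76 mm by 85 mm) begins 54 mm behind the grasp point. The pads swing forward as they close: fully open they stand 13 mm farther back than shut.
Start: joints at [-1.148, 0.32, 1.565, -0, 1.257, -0.02], TCP at [0.246, -0.52, 0.245] pointing down, gripper open.
Joint ranges: [-3.11, 3.11], [-0.84, 2.01], [0.21, 2.61], [-1.34, 4.49], [0.05, 2.63], [-2.56, 2.56]. Speed limits (rad/s): [2.57, 2.57, 3.14, 3.14, 3.14, 3.14].

### API

Orientations are given as a unit quaternion [x, y, z, w].
In Python, from station import ctrl, effector, solve_ik, vision, monitor gives the robot as it stands. Calls block until the motion is done:
- ctrl.goto(position, orientation): joint-space move of the TCP to a pose.
- ctrl.servo_line(position, rotation=None, speed=0.15, contact_N=None): straight line of the TCP; rotation=None keeps the orientation; speed is the mean speed in m/s. With contact_N (N) it stops when the force on the tool has changed by that much, and returns True; else False.
- ctrl.goto_joints(angles): joint-space move.
- effector.grip(opening): finger opening in m; the grip force is fixed at half the most; returns when the fingers have stopped.
- ctrl.sleep(seconds).
- solve_ik(position, orientation): joint angles nearest the present ones, or None.
- vision.snapshot(name): name is "scene" or "top" or "wrist"; returns the picture (420x560x3 uint8, red, green, blue); there is no depth.
- vision.camera_params(name): a dict with "fx", "fy", "cx", "cy" (pixels), "R" (3x3) and "t" (3): a world point X has camera coordinates R X + t. Camera axes: x right, y down, z forward; pixel columns grow to the right and rows downward; lengths in m; the calibration is good to about 2 mm. A picture is of the moment at which its call begins: read the wrist's pose just before it. camera_params takes no time and is no camera call; for the wrist camera it gives the pose at the moment of the call.
A pose or a line that the arm cannot do raises ctrl.Unreachable and nothing moves.
- ctrl.sign_off(): hands the job in; it is judged then, once.
Readings, each from a call of its own:
- monitor.get_clock(): time.
- monitor.get_joint_positions(): joint angles.
- monitor.get_qd(): joint speeds.
- monitor.get_joint_torque(): joint torques, N m.
- monitor.get_tool_pos(): TCP position.
- monitor.get_orientation(): TCP orientation.
- monitor.get_contact_force(): force on the tool from outside, world axes, zero at the start.
- monitor.get_wrist_torque(): the same for the moment, N m.
- monitor.get_gripper_width(): finger opening in m.
- monitor.get_grip_force(): force on a finger pad.
Only numpy, scipy, OpenCV 4.12 (cv2) and the standard library are available. Lean on these libraries where they do the work, as an engineer would, in place of code of your own. Each camera call takes 0.05 s, during which the arm holds its last target. There are 200 camera calls.

## Working session

There is one attempt and no reset: what is moved stays moved. The work goes in short steps, each a Python script; the robot and the scene stay as the last script left them, time stands still between calls to the robot, and variables do not carry over. Pictures are saved under pics/ and viewed, at most 14 in all, crops included, and the job is handed in when it is done.

```bash
ls; mkdir -p pics; python3 - <<'E'
from station import ctrl, effector, solve_ik, vision, monitor
import cv2, numpy as np
for n in ("top","scene"):
    im=vision.snapshot(n); cv2.imwrite(f"pics/{n}0.png",cv2.resize(im[:,:,::-1],(784,588),interpolation=cv2.INTER_CUBIC)); np.save(f"pics/{n}0.npy",im)
    p=vision.camera_params(n); print(n,p)
print(monitor.get_clock(),monitor.get_orientation(),ctrl.nose_length)
E
```

```text
pics
top {'fx': 466.9399334500021, 'fy': 466.9399334500021, 'cx': 284.41294246961974, 'cy': 210.3471785723543, 'R': array([[ 0.02373822, -0.99965658, -0.0111005 ],
       [-0.98508159, -0.02149617, -0.17074011],
       [ 0.17044285,  0.01498796, -0.98525357]]), 't': array([-0.03174349,  0.56502739,  0.97378148])}
scene {'fx': 446.90786040130075, 'fy': 446.90786040130075, 'cx': 280.4600735381023, 'cy': 206.96546465922, 'R': array([[-0.67159285,  0.74063303, -0.02063414],
       [ 0.4522732 ,  0.38773638, -0.80318706],
       [-0.58686626, -0.54874695, -0.59536944]]), 't': array([ 0.37650132, -0.17269041,  1.47853696])}
0.1 [ 9.75588063e-01  2.19607128e-01 -1.51845225e-04 -7.85202987e-04] 0.014
```

View pics/top0.png

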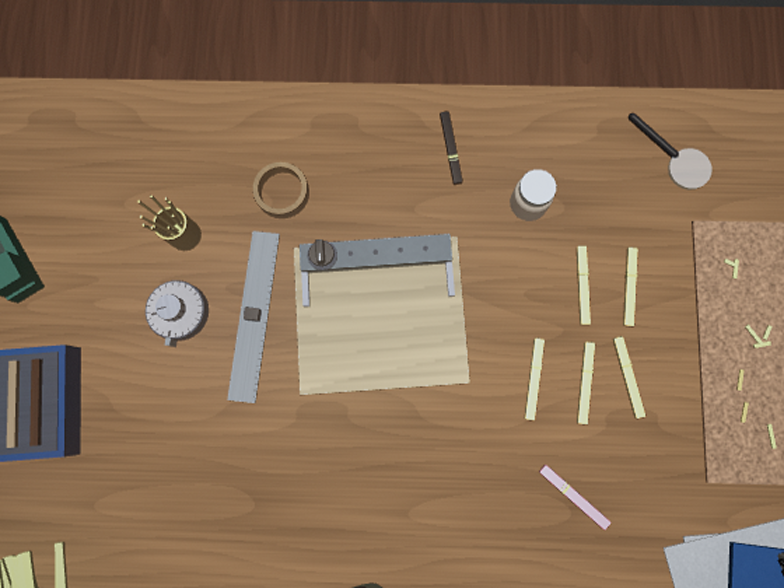

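View pics/scene0.png

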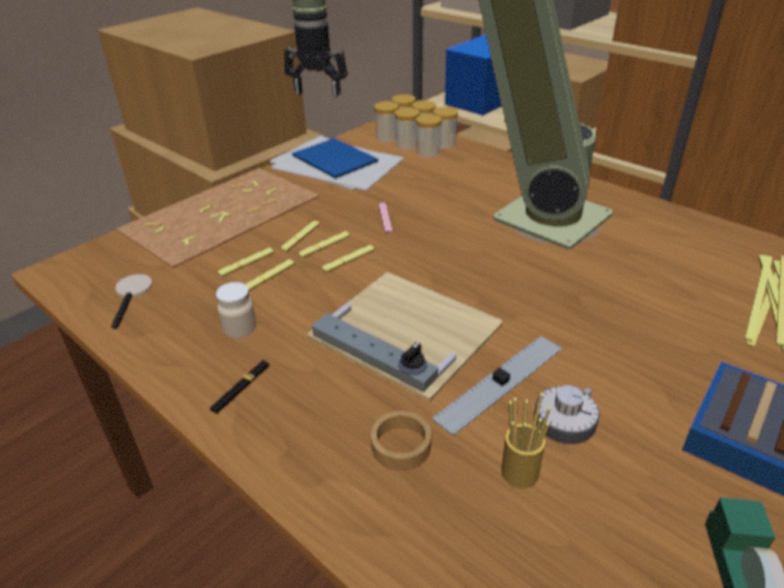

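The top view shows five slats at (584,285), (631,287), (535,380), (586,383) and (629,378). The jig is at (381,315), the rule at (253,317) with its grip block at (252,313), the dial at (175,310) and the switch at (321,253). The black and pink look-alikes are at (451,148) and (575,497).

```bash
cat > h.py <<'E'
from station import ctrl, effector, solve_ik, vision, monitor
import cv2, numpy as np
from scipy.spatial.transform import Rotation as Ro
def quat(yaw): # tool down, tool x axis at yaw
    return (Ro.from_euler('z',yaw)*Ro.from_euler('x',np.pi)).as_quat()
def ray(p,uv,z):
    uv=np.atleast_2d(np.asarray(uv,float)); d=np.c_[(uv[:,0]-p['cx'])/p['fx'],(uv[:,1]-p['cy'])/p['fy'],np.ones(len(uv))]@p['R']
    c=-p['R'].T@p['t']; return c+d*((z-c[2])/d[:,2])[:,None]
def proj(p,X):
    q=np.atleast_2d(X)@p['R'].T+p['t']; return np.c_[q[:,0]/q[:,2]*p['fx']+p['cx'],q[:,1]/q[:,2]*p['fy']+p['cy']]
def slats(im,p,z=0.010,Amin=0.0012,Amax=0.0035):
    h=cv2.cvtColor(im,cv2.COLOR_RGB2HSV)
    m=cv2.inRange(h,(22,60,150),(38,255,255))
    out=[]
    for c in cv2.findContours(m,cv2.RETR_EXTERNAL,cv2.CHAIN_APPROX_NONE)[0]:
        if len(c)<20: continue
        w=ray(p,c[:,0],z)[:,:2].astype(np.float32)*1000
        (cx,cy),(a,b),_=r=cv2.minAreaRect(w); bx=cv2.boxPoints(r)
        e=[bx[1]-bx[0],bx[2]-bx[1]]; e=max(e,key=np.linalg.norm)
        out.append((cx/1000,cy/1000,(np.arctan2(e[1],e[0])+np.pi/2)%np.pi-np.pi/2,max(a,b),min(a,b)))
    return out
def save(im,name,s=1.4,crop=None):
    if crop: im=im[crop[1]:crop[3],crop[0]:crop[2]]
    cv2.imwrite(f"pics/{name}.png",cv2.resize(im[:,:,::-1],None,fx=s,fy=s,interpolation=cv2.INTER_CUBIC))
E
python3 - <<'E'
from h import *
im=np.load("pics/top0.npy");p=vision.camera_params("top")
for s in slats(im,p): print(np.round(s,3))
px=lambda u,v,z:np.round(ray(p,[u/1.4,v/1.4],z)[0],3)
print("dial",px(177,308,.043),"block",px(252,313,.023),"ruleends",px(265,234,.005),px(242,402,.005))
print("jig board corners",px(297,394,.012),px(469,382,.012),px(456,237,.012))
print("switch",px(321,252,.065),"rails",px(306,305,.025),px(451,295,.025))
for n,(u,v,z) in dict(jar=(538,188,.085),tape=(280,188,.03),cup=(170,220,.075)).items(): print(n,px(u,v,z))
w=vision.camera_params("wrist"); c=-w['R'].T@w['t']; q=Ro.from_quat(monitor.get_orientation())
print("cam in tool",q.inv().apply(c-monitor.get_tool_pos()),"viewdir tool",q.inv().apply(w['R'][2]),"right",q.inv().apply(w['R'][0]),w['fx'])
h=cv2.cvtColor(im,cv2.COLOR_RGB2HSV)
for u,v in((585,290),(630,310),(535,400),(200,250),(380,340),(390,256),(250,360)): print(h[int(v/1.4),int(u/1.4)])
E
```

```text
[ 0.129  0.571  0.331 41.497  6.933]
[ 0.132  0.55   0.263 53.134 39.731]
[ 0.14   0.493  0.114 57.075  4.251]
[ 0.362 -0.604  0.151 36.559  6.208]
[ 0.398 -0.565 -0.244 30.996  5.727]
[ 0.448 -0.561 -0.204 32.014  5.811]
[ 0.504 -0.599  1.492 26.451 11.216]
[ 0.585 -0.386 -0.035 25.349  0.   ]
[ 0.618 -0.314  0.77  22.367 11.645]
[ 6.2300e-01 -3.9700e-01 -3.6000e-02  3.6547e+01  1.3582e+01]
[ 0.668  0.361 -1.15  47.731 20.826]
dial [0.537 0.328 0.043] block [0.535 0.215 0.023] ruleends [0.67  0.205 0.005] [0.394 0.226 0.005]
jig board corners [0.409 0.138 0.012] [ 0.434 -0.134  0.012] [ 0.67  -0.111  0.012]
switch [0.627 0.103 0.065] rails [0.549 0.128 0.025] [ 0.571 -0.103  0.025]
jar [ 0.731 -0.232  0.085]
tape [0.742 0.18  0.03 ]
cup [0.671 0.339 0.075]
cam in tool [ 0.08382727  0.00081341 -0.12812239] viewdir tool [-3.27142785e-01  5.21623772e-04  9.44974775e-01] right [ 3.04717679e-04  9.99999854e-01 -4.46506633e-04] 360.93676753344585
[ 35  40 218]
[ 34  43 217]
[ 36  37 220]
[ 15 108 161]
[ 21  50 187]
[102  23 142]
[104  19 172]
```

```bash
sed -i 's/(22,60,150),(38,255,255)/(29,25,150),(42,255,255)/' h.py
python3 - <<'E'
from h import *
im=np.load("pics/top0.npy");p=vision.camera_params("top")
for s in slats(im,p):
    if s[3]>100: print(np.round(s,3))
ctrl.goto([.50,.328,.24],quat(0))
print(monitor.get_clock(),monitor.get_joint_positions())
w=vision.camera_params("wrist"); im=vision.snapshot("wrist"); np.save("pics/w1.npy",im); np.save("pics/w1p.npy",w); save(im,"w1")
print(proj(w,[.537,.328,.043])*1.4)
E
```

```text
[ 4.38000e-01 -3.19000e-01 -1.07000e-01  1.27162e+02  1.55460e+01]
[  0.442  -0.238  -0.135 127.082  14.243]
[  0.448  -0.387   0.245 127.832  14.185]
[ 5.95000e-01 -3.95000e-01 -7.80000e-02  1.27024e+02  1.39200e+01]
[ 5.96000e-01 -3.18000e-01  2.60000e-02  1.24899e+02  1.43450e+01]
3.2 [ 5.60237904e-01  3.59070981e-01  1.51871035e+00 -2.14709831e-04
  1.26380244e+00  2.13207390e+00]
[[381.29239608 193.52476639]]
```

View pics/w1.png

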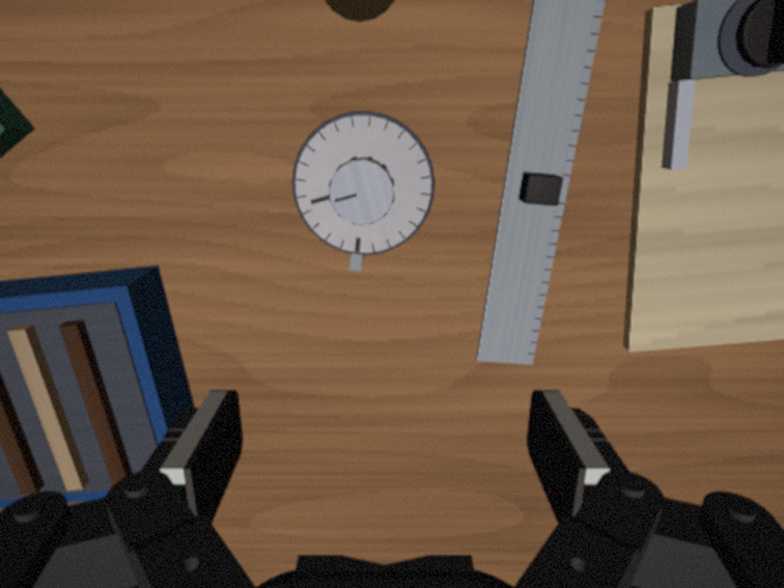

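The wrist view shows the dial rim spanning x 293–435 and y 112–254. The zero mark is at (359,244), the pointer tip at (312,202) and the knob top at (361,192).

```bash
python3 - <<'E'
from h import *
w=np.load("pics/w1p.npy",allow_pickle=True).item(); im=np.load("pics/w1.npy")
R=lambda u,v,z: ray(w,[u/1.4,v/1.4],z)[0][:2]
rim=[R(*q,.028) for q in((293,183),(435,183),(364,112),(364,254))]
print(rim); c=(rim[0]+rim[1])/2*[0,1]+(rim[2]+rim[3])/2*[1,0]; k=R(361,192,.058)
print("centre",c,"knobtop",k)
for z in(.028,.031):
  m=R(359,244,.028)-c; t=R(312,202,z)-c; a=np.arctan2(m[1],m[0])-np.arctan2(t[1],t[0]); print(np.hypot(*m),np.hypot(*t),a%(2*np.pi),np.arctan2(m[1],m[0]))
ji=monitor.get_joint_positions(); 
for y in np.arange(-3,3.2,.5):
  j=solve_ik([*c,.053],quat(y)); print(round(y,2),None if j is None else np.round(j,2))
E
```

```text
[array([0.54178456, 0.38666691]), array([0.54171643, 0.29239648]), array([0.58622576, 0.33892987]), array([0.49305614, 0.34020118])]
centre [0.53964095 0.33953169] knobtop [0.5401269 0.3402789]
0.03965090353194297 0.03664308048025319 1.1796746232435065 3.0398852455149257
0.03965090353194297 0.03609745883922916 1.1892879694546439 3.0398852455149257
-3.0 [ 0.54  0.58  1.66  0.    0.9  -1.17]
-2.5 [ 0.54  0.58  1.66  0.    0.9  -1.67]
-2.0 [ 0.54  0.58  1.66  0.    0.9  -2.17]
-1.5 None
-1.0 None
-0.5 None
0.0 [ 0.54  0.58  1.66 -0.    0.9   2.11]
0.5 [ 0.54  0.58  1.66 -0.    0.9   1.61]
1.0 [ 0.54  0.58  1.66 -0.    0.9   1.11]
1.5 [ 0.54  0.58  1.66 -0.    0.9   0.61]
2.0 [ 0.54  0.58  1.66 -0.    0.9   0.11]
2.5 [ 0.54  0.58  1.66 -0.    0.9  -0.39]
3.0 [ 0.54  0.58  1.66  0.    0.9  -0.89]
```

```bash
python3 - <<'E'
from h import *
c=[.540,.340]; y0=1.7
ctrl.goto([*c,.13],quat(y0)); effector.grip(.085)
ctrl.servo_line([*c,.053],speed=.1); effector.grip(.03); print(monitor.get_gripper_width(),monitor.get_contact_force())
for f in np.linspace(0,1.19,5)[1:]: ctrl.goto([*c,.053],quat(y0+f))
print(monitor.get_contact_force(),monitor.get_wrist_torque())
effector.grip(.085); ctrl.servo_line([*c,.13],speed=.15)
ctrl.goto([.50,.328,.24],quat(0)); print(monitor.get_clock())
w=vision.camera_params("wrist"); im=vision.snapshot("wrist"); np.save("pics/w2.npy",im); np.save("pics/w2p.npy",w); save(im,"w2",4,(190,60,330,200))
E
```

```text
0.037915409452135854 [-2.41031501 -1.16902769  5.6818995 ]
[1.44264988 3.2897005  5.12015561] [ 0.37178687 -0.24902983  0.05046749]
11.5917
```

View pics/w2.png

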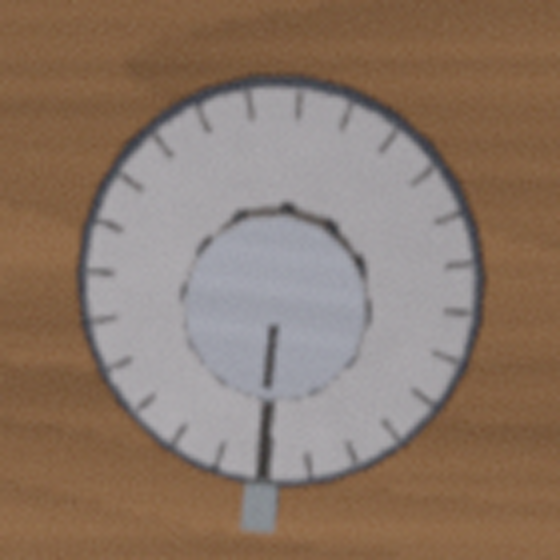

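The dial pointer now lines up with the zero mark: the pointer runs (274,326) to (264,475) and the index nub is at (259,505). Next I'll measure the jig pose.

```bash
python3 - <<'E'
from h import *
ctrl.goto([.47,.01,.28],quat(.094)); 
w=vision.camera_params("wrist"); im=vision.snapshot("wrist"); np.save("pics/w3.npy",im); np.save("pics/w3p.npy",w); save(im,"w3")
t=vision.snapshot("top"); np.save("pics/t3.npy",t)
for s in slats(t,vision.camera_params("top")):
    if s[3]>80: print(np.round(s,3))
print(monitor.get_clock())
E
```

```text
[ 1.47000e-01  8.90000e-02 -1.54400e+00  1.81996e+02  4.81810e+01]
[2.28000e-01 8.10000e-02 1.56900e+00 2.08726e+02 7.47800e+01]
[ 4.38000e-01 -3.19000e-01 -1.07000e-01  1.27162e+02  1.55460e+01]
[  0.442  -0.238  -0.135 127.082  14.243]
[  0.448  -0.387   0.245 127.832  14.185]
[5.75000e-01 7.10000e-02 1.55600e+00 1.82398e+02 1.40135e+02]
[ 5.95000e-01 -3.95000e-01 -7.80000e-02  1.27024e+02  1.39200e+01]
[ 5.96000e-01 -3.18000e-01  2.60000e-02  1.24899e+02  1.43450e+01]
[ 4.04000e-01 -5.80000e-02  0.00000e+00  4.98942e+02  1.90810e+01]
[ 4.03000e-01 -3.50000e-02 -2.00000e-03  4.98935e+02  1.70900e+01]
[ 4.04000e-01  2.10000e-01 -5.20000e-02  4.94696e+02  2.35300e+01]
[ 4.04000e-01  1.90000e-01 -4.80000e-02  5.00713e+02  2.24410e+01]
12.9667
```

View pics/w3.png

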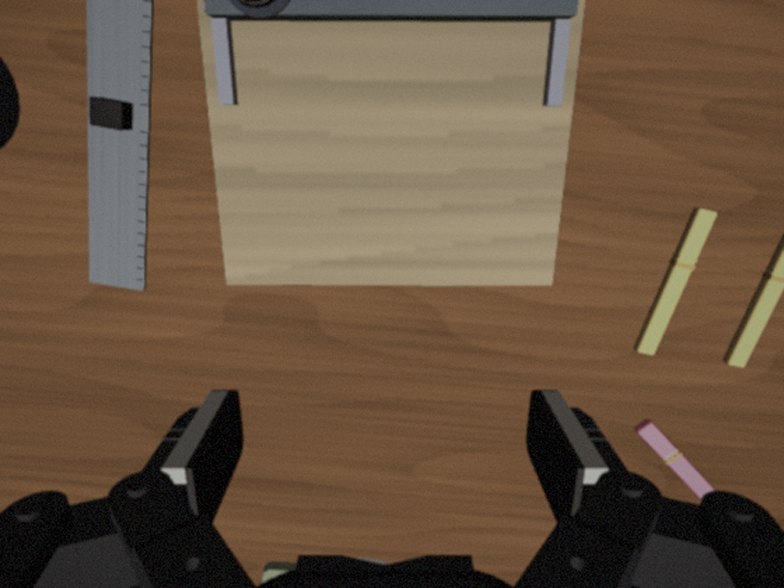

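```bash
python3 - <<'E'
from h import *
w=np.load("pics/w3p.npy",allow_pickle=True).item(); p=vision.camera_params("top")
L=[(226,285,.012,-.12,.135),(553,286,.012,-.12,-.135),(236,104,.025,.02,.112),(217,104,.025,.02,.122),(545,105,.025,.02,-.112),(563,105,.025,.02,-.122),(207,14,.038,.075,.122),(577,16,.038,.075,-.122)]
W=np.array([ray(w,[u/1.4,v/1.4],z)[0][:2] for u,v,z,_,_ in L]); J=np.array([l[3:] for l in L])
def fit(W,J):
    a,b=W.mean(0),J.mean(0); H=(J-b).T@(W-a); th=np.arctan2(H[0,1]-H[1,0],H[0,0]+H[1,1]); R=np.array([[np.cos(th),-np.sin(th)],[np.sin(th),np.cos(th)]]); t=a-R@b
    print(np.round(t,4),round(th,4),np.round((W-(J@R.T+t))*1000,1).tolist()); return t,th
fit(W,J)
T=[(300,394,.012,-.12,.135),(469,382,.012,-.12,-.135),(456,237,.012,.12,-.135)]
fit(np.array([ray(p,[u/1.4,v/1.4],z)[0][:2] for u,v,z,_,_ in T]),np.array([l[3:] for l in T]))
R=lambda u,v,z: ray(w,[u/1.4,v/1.4],z)[0][:2]
print("block top",R(105,105,.023)); print("slats",R((699+645)/2,283,.01),R(680,267,.01))
a=np.array([(653,355),(637,352)]).mean(0);b=np.array([(717,212),(699,209)]).mean(0);print(R(*((a+b)/2),.01))
E
```

```text
[0.5413 0.0117] 0.0917 [[-0.2, -0.0], [-0.2, -0.5], [0.3, -1.8], [-0.0, 1.7], [0.0, 2.1], [0.3, -0.7], [0.2, -1.6], [-0.5, 0.9]]
[0.5398 0.0113] 0.0932 [[1.1, -1.5], [1.0, 0.6], [-2.0, 0.9]]
block top [0.54178805 0.2171146 ]
slats [ 0.44538566 -0.23280168] [ 0.45953969 -0.23546591]
[ 0.4465934  -0.23627279]
```

```bash
cat >> h.py <<'E'
JP=np.array([.5408,.0116]); JY=.0922
def jw(x,y): return JP+np.array([[np.cos(JY),-np.sin(JY)],[np.sin(JY),np.cos(JY)]])@[x,y]
def best(pos,yaw,near=None):
    c=[]
    for k in(-1,0,1):
        j=solve_ik(pos,quat(yaw+k*np.pi))
        if j is not None: c.append((abs(j[5]-(near if near is not None else 0)),yaw+k*np.pi))
    return quat(min(c)[1])
def bench(im=None):
    im=vision.snapshot("top") if im is None else im
    return [s for s in slats(im,vision.camera_params("top")) if 110<s[3]<140 and 10<s[4]<21 and s[1]<-.17]
def pick(s):
    x,y,a=s[:3]; q=best([x,y,.017],a)
    effector.grip(.04); ctrl.goto([x,y,.09],q); ctrl.servo_line([x,y,.017],speed=.12)
    effector.grip(.0); g=monitor.get_gripper_width(); ctrl.servo_line([x,y,.09],speed=.2); return g
def place(jx,jy,z=.030):
    x,y=jw(jx,jy); q=best([x,y,z],JY)
    ctrl.goto([x,y,.09],q); ctrl.servo_line([x,y,z],speed=.12); g=monitor.get_gripper_width()
    effector.grip(.03); ctrl.servo_line([x,y,.10],speed=.2); return g
E
python3 - <<'E'
from h import *
b=sorted(bench(),key=lambda s:-s[1]); print(len(b))
print("pick",pick(b[0])); print("place",place(0,-.084))
print(monitor.get_clock()); b=sorted(bench(),key=lambda s:-s[1]); print(np.round(b,3))
print("pick",pick(b[0])); print("place",place(0,-.042)); print(monitor.get_clock())
ctrl.goto([.45,0.08,.28],quat(.094)); im=vision.snapshot("wrist"); save(im,"w4")
E
```

```text
5
pick 0.013754921090189914
place 0.013355312645095494
18.6
[[ 5.96000e-01 -3.18000e-01  2.60000e-02  1.24899e+02  1.43450e+01]
 [ 4.38000e-01 -3.19000e-01 -1.07000e-01  1.27162e+02  1.55460e+01]
 [ 4.48000e-01 -3.87000e-01  2.45000e-01  1.27832e+02  1.41850e+01]
 [ 5.95000e-01 -3.95000e-01 -7.80000e-02  1.27024e+02  1.39200e+01]]
pick 0.013716717635355655
place 0.013503557632164199
24.0917
```

View pics/w4.png

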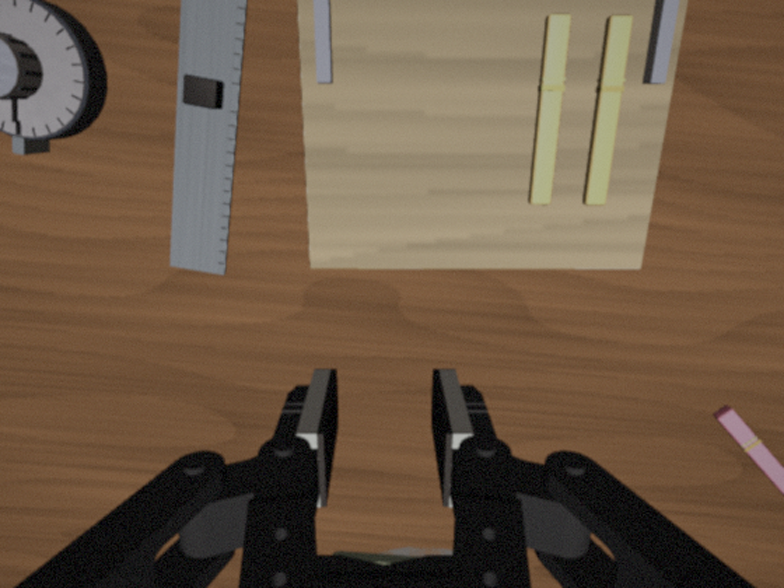

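Both slats lie straight between the rails, at about (550,108) and (608,108) px. I'll place the other three.

```bash
python3 - <<'E'
from h import *
for jy in (0,.042,.084):
    b=sorted(bench(),key=lambda s:-s[1]); print(np.round(b,3).tolist())
    print("pick",pick(b[0]),"place",place(0,jy),monitor.get_clock())
print("left",bench())
ctrl.goto([.40,0.01,.30],quat(.0922)); w=vision.camera_params("wrist"); im=vision.snapshot("wrist"); save(im,"w5")
c,s=np.cos(JY),np.sin(JY)
for q in slats(im,w,.022):
    if q[3]>80:
        d=np.array(q[:2])-JP; print("jig frame",np.round([c*d[0]+s*d[1],-s*d[0]+c*d[1],q[2]-JY,q[3],q[4]],3))
print(monitor.get_clock())
E
```

```text
[[0.438, -0.319, -0.107, 127.162, 15.546], [0.449, -0.387, 0.245, 127.832, 13.573], [0.595, -0.395, -0.078, 127.024, 13.92]]
pick 0.013622158571246056 place 0.013547077311692012 31.3833
[[0.448, -0.387, 0.245, 127.832, 14.185], [0.595, -0.395, -0.078, 127.024, 13.92]]
pick 0.013164013181686028 place 0.013678713583910297 37.9333
[[0.595, -0.395, -0.078, 127.024, 13.92]]
pick 0.013574280323930077 place 0.013706916240921359 45.1583
left []
jig frame [-4.59000e-01  1.00000e-02  1.47800e+00  1.39496e+02  5.69700e+01]
jig frame [-2.1000e-02 -8.7000e-02  1.5000e-02  8.4172e+01  1.5071e+01]
jig frame [-2.1000e-02 -4.5000e-02  1.4000e-02  8.4095e+01  1.4994e+01]
jig frame [-2.2000e-02 -2.0000e-03  1.0000e-03  8.4022e+01  1.4956e+01]
jig frame [-2.1000e-02  4.1000e-02 -2.0000e-02  8.3217e+01  1.4936e+01]
jig frame [-2.200e-02  8.200e-02  1.000e-03  8.503e+01  1.550e+01]
47.7833
```

View pics/w5.png

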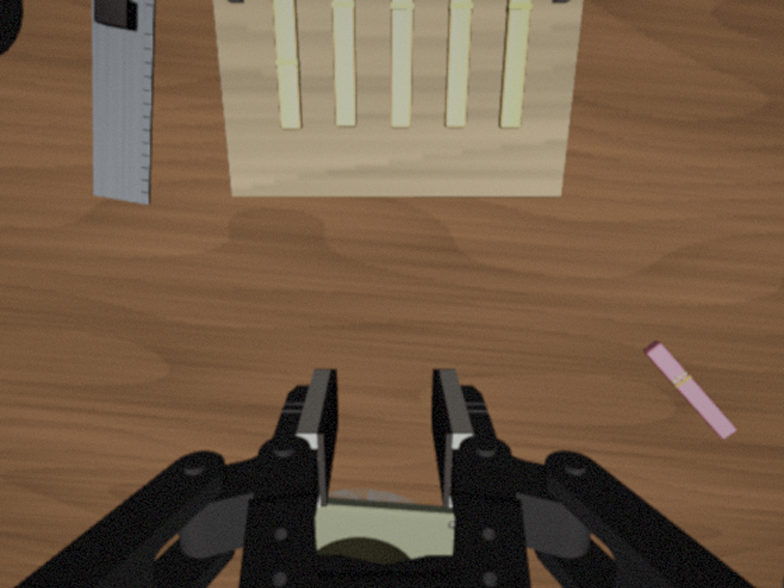

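All five slats are in the jig, with near ends at about (289..511,127) px and centres near jig x=+2 mm. Now I'll measure the rule.

```bash
python3 - <<'E'
from h import *
ctrl.goto([.46,.215,.30],quat(0)); w=vision.camera_params("wrist"); im=vision.snapshot("wrist"); np.save("pics/w6.npy",im); np.save("pics/w6p.npy",w); save(im,"w6")
h=cv2.cvtColor(im,cv2.COLOR_RGB2HSV); m=cv2.inRange(h,(90,5,90),(125,60,230)); m=cv2.morphologyEx(m,cv2.MORPH_CLOSE,np.ones((7,7)))
for c in cv2.findContours(m,cv2.RETR_EXTERNAL,cv2.CHAIN_APPROX_NONE)[0]:
    if cv2.contourArea(c)<1500: continue
    q=ray(w,c[:,0],.005)[:,:2].astype(np.float32)*1000; r=cv2.minAreaRect(q); print("rect",np.round(r[0],1),np.round(r[1],1),np.round(r[2],2))
k=cv2.inRange(h,(0,0,0),(179,255,70))
for c in cv2.findContours(k,cv2.RETR_EXTERNAL,cv2.CHAIN_APPROX_NONE)[0]:
    if 150<cv2.contourArea(c)<3000: print("dark",cv2.boundingRect(c),ray(w,c[:,0].mean(0),.02)[0])
E
```

```text
rect [511.8 220.2] [ 43.8 228.4] 85.24
dark (0, 169, 41, 117) [0.36424899 0.53373238 0.02      ]
dark (166, 41, 37, 87) [0.54269766 0.30322758 0.02      ]
dark (526, 13, 19, 125) [ 0.55092097 -0.06383675  0.02      ]
dark (345, 0, 184, 18) [0.61547461 0.06231549 0.02      ]
```

View pics/w6.png

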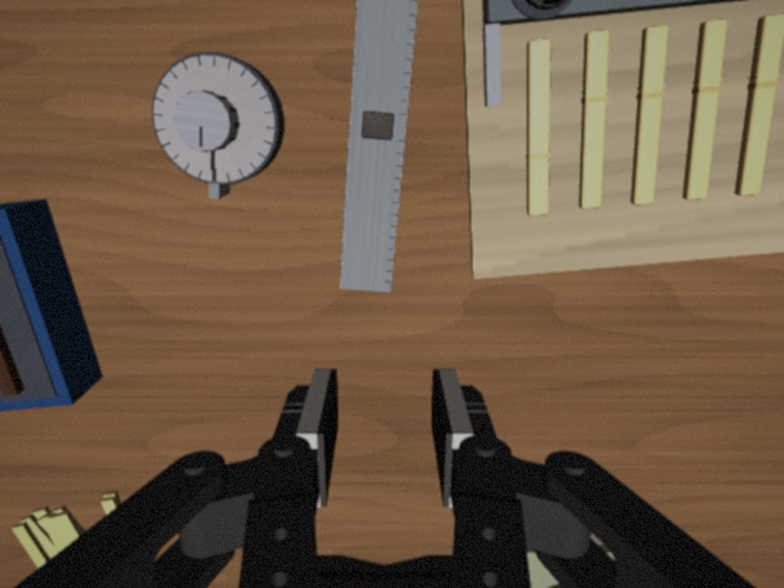

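```bash
python3 - <<'E'
from h import *
w=np.load("pics/w6p.npy",allow_pickle=True).item()
bt=ray(w,[378/1.4,125/1.4],.023)[0][:2]; print("block",bt)
x,y=(bt+[.5400,.2176])/2 if np.hypot(*(bt-[.54,.2176]))<.006 else bt
q=quat(-.083+np.pi/2)
effector.grip(.045); ctrl.goto([x,y,.08],q); print(ctrl.servo_line([x,y,.0205],speed=.08,contact_N=15))
effector.grip(0.); print(monitor.get_gripper_width(),monitor.get_tool_pos(),monitor.get_contact_force())
ctrl.servo_line([x,y,.17],speed=.15); print(monitor.get_gripper_width(),monitor.get_contact_force())
a=jw(.030,0); ctrl.goto([*a,.17],quat(JY)); ctrl.servo_line([*a,.09],speed=.15)
print(monitor.get_clock(),monitor.get_tool_pos(),monitor.get_joint_positions())
im=vision.snapshot("scene"); save(im,"s7",2.5,(180,150,440,340))
E
```

```text
block [0.5363741  0.21740634]
False
0.018736222937387415 [0.5378629  0.21765375 0.02132912] [-2.5992543  -0.33918659  5.68736148]
0.0183593643732051 [ 0.34052624  0.47761459 -4.11578967]
54.4167 [0.5714109  0.01492358 0.09062254] [5.96421146e-03 4.52657736e-01 1.78452274e+00 6.41065790e-05
 9.02929170e-01 1.48346968e+00]
```

View pics/s7.png

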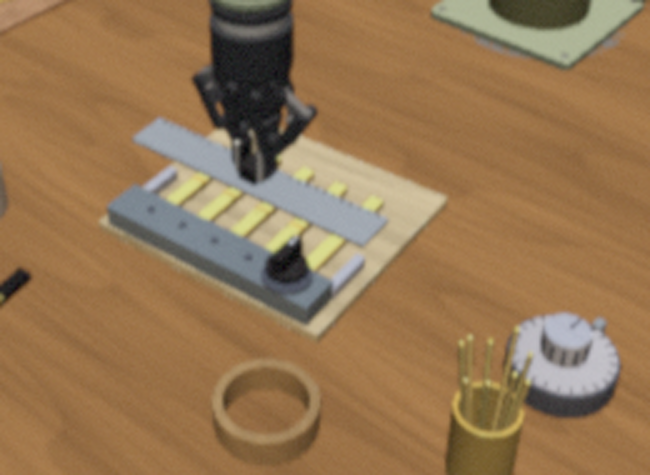

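The rule is gripped level and square above the slats, from (150,135) to (370,225) in the crop. Next I'll push it to the fence and lower it.

```bash
python3 - <<'E'
from h import *
c,s=np.cos(JY),np.sin(JY)
def jf():
    t=np.array(monitor.get_tool_pos()); d=t[:2]-JP; return np.round([c*d[0]+s*d[1],-s*d[0]+c*d[1],t[2]],4)
a=jw(.030,0); print(ctrl.servo_line([*a,.0485],speed=.06,contact_N=15),jf(),monitor.get_contact_force())
a=jw(.062,0); print("fence",ctrl.servo_line([*a,.0485],speed=.02,contact_N=8),jf(),monitor.get_contact_force())
x=jf()[0]-.0003; b=jw(x,0)
print("down",ctrl.servo_line([*b,.043],speed=.015,contact_N=6),jf(),monitor.get_contact_force(),monitor.get_wrist_torque())
b2=jw(x+.003,0); print("press",ctrl.servo_line([*b2,jf()[2]],speed=.01,contact_N=10),jf(),monitor.get_contact_force())
effector.grip(.045); print(jf()); t=monitor.get_tool_pos(); ctrl.servo_line([t[0],t[1],.12],speed=.1)
ctrl.goto([*jw(-.06,0),.28],quat(JY)); w=vision.camera_params("wrist"); im=vision.snapshot("wrist"); np.save("pics/w8.npy",im); np.save("pics/w8p.npy",w); save(im,"w8"); print(monitor.get_clock())
E
```

```text
False [ 0.0303 -0.      0.0486] [ 0.25935353  0.82279471 -4.94151273]
fence True [0.0511 0.0001 0.0472] [-0.53355488 -0.27303375 -4.38254285]
down True [0.0505 0.0001 0.0464] [-1.06599081 -0.41424774  4.99632693] [ 0.09420338  0.01115788 -0.01141687]
press False [0.0508 0.0001 0.0466] [-7.97077554 -0.23185639  7.61582424]
[ 0.0541 -0.      0.0463]
59.3583
```

View pics/w8.png

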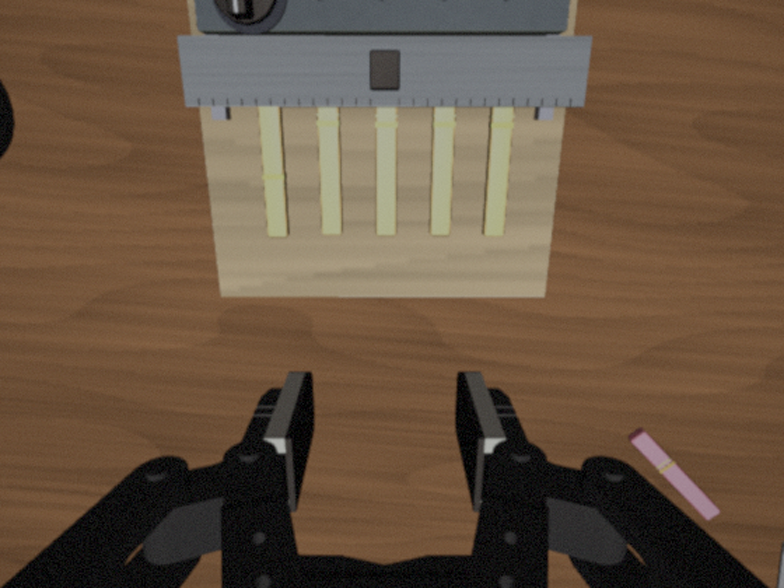

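The rule lies across both rails against the fence, from (180,37) to (590,106), and looks parallel to it. I'll check that numerically, then do the switch.

```bash
python3 - <<'E'
from h import *
w=np.load("pics/w8p.npy",allow_pickle=True).item(); c,s=np.cos(JY),np.sin(JY); M=np.array([[c,s],[-s,c]])
f=lambda u,v,z: np.round(M@(ray(w,[u/1.4,v/1.4],z)[0][:2]-JP),4)
for q in((180,37,.03),(590,37,.03),(188,106,.03),(583,106,.03),(385,70,.048),(220,297,.012),(547,297,.012),(200,33,.038),(572,33,.038)): print(q,f(*q))
im=np.load("pics/w8.npy"); g=cv2.cvtColor(im,cv2.COLOR_RGB2GRAY).astype(float)
for u in (180,220,250,310,350,390): # gap row between fence and rule, edge rows
    col=g[15:90,u-2:u+3].mean(1); print(u,"darkest row",15+col[:20].argmin(), "near-edge", 15+50+np.abs(np.diff(col[50:])).argmax())
ctrl.goto([*jw(.03,.085),.28],quat(JY)); w=vision.camera_params("wrist"); im=vision.snapshot("wrist"); np.save("pics/w9.npy",im);np.save("pics/w9p.npy",w); save(im,"w9"); print(proj(w,[*jw(.097,.085),.075])*1.4)
E
```

```text
(180, 37, 0.03) [0.0731 0.1362]
(590, 37, 0.03) [ 0.0732 -0.1395]
(188, 106, 0.03) [0.0295 0.1364]
(583, 106, 0.03) [ 0.0296 -0.1405]
(385, 70, 0.048) [ 0.0514 -0.0016]
(220, 297, 0.012) [-0.1195  0.1353]
(547, 297, 0.012) [-0.1195 -0.1365]
(200, 33, 0.038) [0.0745 0.1199]
(572, 33, 0.038) [ 0.0746 -0.1244]
180 darkest row 16 near-edge 74
220 darkest row 23 near-edge 75
250 darkest row 23 near-edge 75
310 darkest row 23 near-edge 76
350 darkest row 23 near-edge 75
390 darkest row 23 near-edge 76
[[383.15287875 142.63526871]]
```

View pics/w9.png

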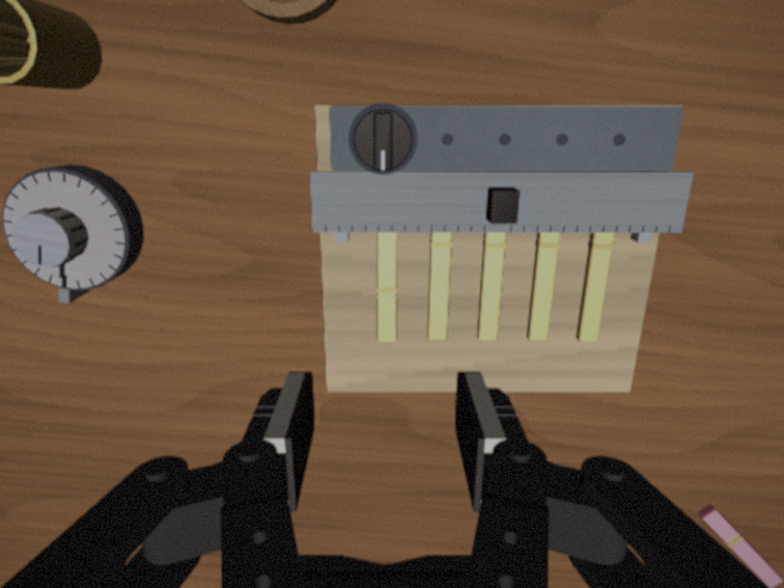

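The switch bar is at (383,142), where predicted, and the rule is flush. Next I'll operate the switch.

```bash
python3 - <<'E'
from h import *
a=jw(.097,.085); y0=JY+np.pi
def st(n): print(n,np.round(monitor.get_tool_pos(),4),np.round(monitor.get_contact_force(),1),np.round(monitor.get_wrist_torque(),2))
effector.grip(.035); ctrl.goto([*a,.13],quat(y0)); print(monitor.get_joint_positions()[5])
print(ctrl.servo_line([*a,.0725],speed=.06,contact_N=15)); st("at")
effector.grip(0.); print(monitor.get_gripper_width()); st("grip")
z0=monitor.get_tool_pos()[2]; zd=z0-.0078
print(ctrl.servo_line([*a,zd],speed=.02,contact_N=25)); ctrl.sleep(.2); st("down")
for f in np.r_[np.arange(.2,1.5,.2),1.5,1.6]:
    ctrl.goto([*a,zd],quat(y0-f)); st(round(f,2))
ctrl.servo_line([*a,z0],speed=.03); st("up")
effector.grip(.035); ctrl.servo_line([*a,.14],speed=.1)
ctrl.goto([*jw(.0,.04),.30],quat(JY)); ctrl.sleep(.3); w=vision.camera_params("wrist"); im=vision.snapshot("wrist"); np.save("pics/w10.npy",im);np.save("pics/w10p.npy",w); save(im,"w10"); print(monitor.get_clock())
E
```

```text
-1.5153006859109186
False
at [0.6299 0.1052 0.073 ] [-0.3  1.5 -0.2] [-0.03 -0.02  0.02]
0.01050328438780292
grip [0.6297 0.1066 0.0732] [-0.3  4.8  1.5] [0.78 0.08 0.02]
False
down [0.6298 0.1066 0.0669] [-2.5  6.   5. ] [ 0.73  0.4  -0.08]
0.2 [0.6297 0.1067 0.0669] [-1.7  4.9  6.1] [ 0.76  0.37 -0.07]
0.4 [0.6297 0.1068 0.0669] [-2.4  5.6  5.7] [0.78 0.45 0.01]
0.6 [0.6297 0.1069 0.0669] [-2.5  6.   5.5] [ 0.87  0.5  -0.06]
0.8 [0.6297 0.107  0.0669] [-2.4  5.9  5.8] [ 0.93  0.45 -0.02]
1.0 [0.6298 0.1071 0.0669] [-1.8  7.4  6.9] [1.05 0.5  0.01]
1.2 [0.6299 0.1072 0.0669] [-2.   6.9  7.1] [ 1.12  0.47 -0.  ]
1.4 [0.63   0.1073 0.067 ] [-1.6  7.8  5.2] [ 1.12  0.44 -0.08]
1.5 [0.63   0.1073 0.067 ] [-0.8  7.3  5.9] [1.14 0.41 0.  ]
1.6 [0.6301 0.1074 0.067 ] [-1.2  6.2  6.8] [1.28 0.4  0.41]
up [0.63   0.1073 0.0734] [ 0.5  8.5 -1.3] [1.37 0.01 0.44]
70.95
```

View pics/w10.png

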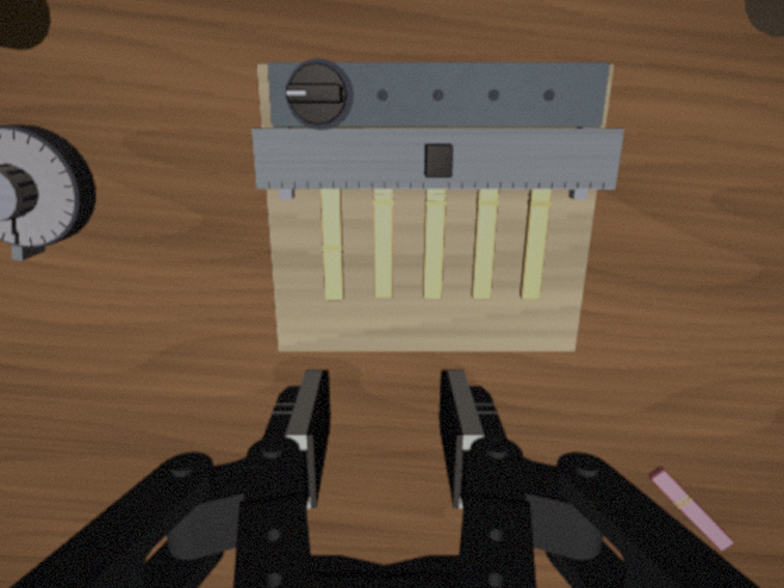

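The switch bar now lies along jig y at (316,93), so it is on. A thin light line shows between the rule and the fence at y≈127, so I'll measure whether a gap has opened and re-check the dial.

```bash
python3 - <<'E'
from h import *
c,s=np.cos(JY),np.sin(JY); M=np.array([[c,s],[-s,c]])
A=np.load("pics/w10.npy"); w=np.load("pics/w10p.npy",allow_pickle=True).item()
f=lambda u,v,z: np.round(M@(ray(w,[u/1.4,v/1.4],z)[0][:2]-JP),4)
for q in((254,129,.03),(622,129,.03),(258,188,.03),(618,188,.03),(439,160,.048),(270,126,.038),(605,125,.038),(278,351,.012),(576,351,.012)): print(q,f(*q))
B=np.load("pics/w9.npy")
a=A[40:145,170:450]; b=B[65:175,215:500]
im=np.vstack([cv2.resize(x,(784,294),interpolation=cv2.INTER_CUBIC) for x in(a,b)]); save(im,"c11",1)
E
```

```text
(254, 129, 0.03) [0.0737 0.1366]
(622, 129, 0.03) [ 0.0739 -0.1396]
(258, 188, 0.03) [0.0299 0.1371]
(618, 188, 0.03) [ 0.0301 -0.1432]
(439, 160, 0.048) [ 0.0527 -0.0011]
(270, 126, 0.038) [0.0761 0.1227]
(605, 125, 0.038) [ 0.0769 -0.1231]
(278, 351, 0.012) [-0.1191  0.1353]
(576, 351, 0.012) [-0.119  -0.1356]
```

View pics/c11.png

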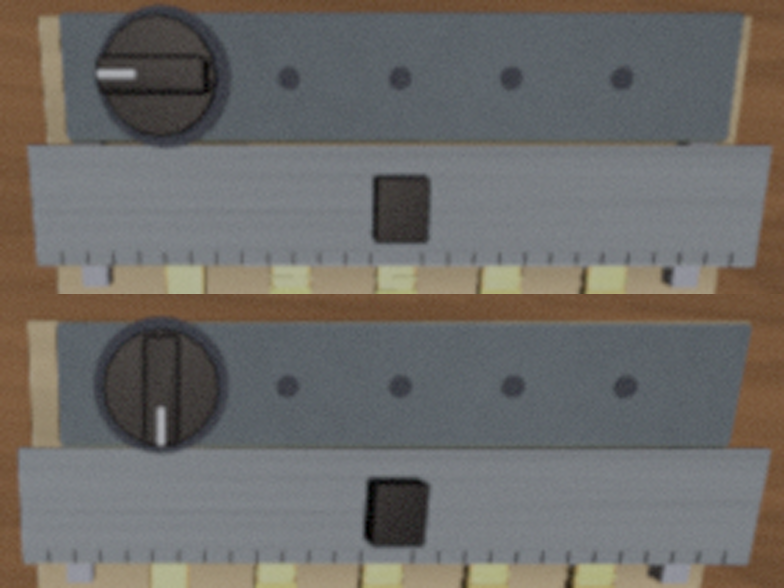

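```bash
python3 - <<'E'
from h import *
effector.grip(.085); ctrl.goto([.53,.34,.20],quat(0)); ctrl.sleep(.2)
w=vision.camera_params("wrist"); im=vision.snapshot("wrist"); np.save("pics/w12.npy",im); np.save("pics/w12p.npy",w)
u,v=proj(w,[.54,.34,.035])[0].astype(int); print(u,v); save(im,"w12",4,(u-70,v-70,u+70,v+70))
print(len(bench()),monitor.get_clock())
E
```

```text
271 176
0 72.9667
```

View pics/w12.png

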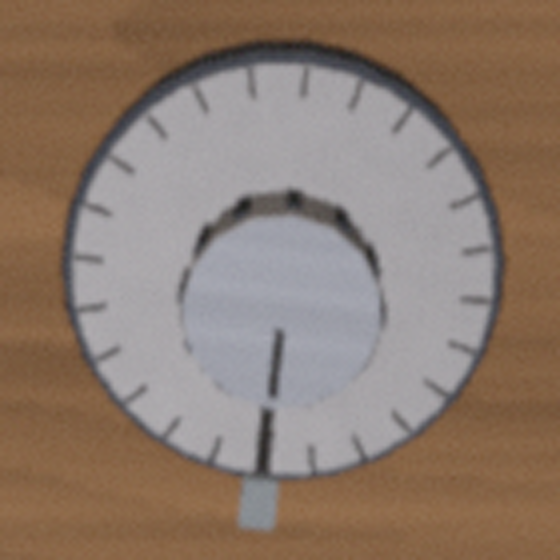

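The close-up shows the pointer tip at (263,470), in line with the index nub at (259,505). It sits midway between the neighbouring ticks, within about 0.02 rad of zero. I'll hand the job in.

```bash
python3 -c "
from station import ctrl
print(ctrl.sign_off())"
```

```text
the job is handed in; nothing more can be done
None
```

I handed the job in at about 73 s; the hand-in returned no verdict. In the last pictures the dial is at zero, all five slats are in the jig, the straightedge lies along the fence about 1 to 2 mm off its face (3.5 mm allowed), and the magnet switch is on.

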